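# Clamp a driftwood block in the gluing jig with the inner knob only

### The arm

A 6-joint arm with a two-finger parallel gripper is mounted at the origin on the work surface. World frame = base frame: x ahead of the robot, y to its left, z up, the work surface at z = 0. Lengths are in mm, angles in rad, forces in N, time in s.
With the tool pointing down it reaches from about 275 to 750 mm from the base axis. Payload 10.2 kg.
Tool frame: the origin (TCP) lies at the very end of the fingers, on their centre line; the grasp point (between the pads) lies 19 mm behind it; z points along the fingers, y is the line along which they close (so a half turn about z gives the same grasp; the last joint's range is limited). The gripper opens to 85 mm and grips with 20 to 120 N. Pads are 22 mm wide; open, the fingers measure 114 mm over their backs; the gripper's body (76 mm by 85 mm) begins 54 mm behind the grasp point. The pads swing forward as they close: fully open they stand 13 mm farther back than shut.
Start: joints at [-1.475, 0.313, 1.498, -0, 1.331, -0.223], TCP at [164.536, -498.557, 231.294] pointing down, gripper open.
Joint ranges: [-2.94, 2.94], [-0.97, 2.17], [0.19, 2.56], [-1.23, 4.37], [0.02, 3.11], [-2.88, 2.88]. Speed limits (rad/s): [2.39, 2.39, 3.01, 3.14, 3.14, 3.14].

### API

Orientations are given as a unit quaternion [w, x, y, z].
In Python, from rig import * gives the robot as it stands. The module is installed in compiled form; this text tells all that it offers.
- The arm moves only by the shell command python3 -m crank 'ROWS' [FORCE]. ROWS is JSON, a list that holds one entry, the list of rows, each a list of 7 numbers: the shift along the tool's x, y, z in units of 25 mm (1.0 is 25 mm), then the turn, a rotation vector about the tool's x, y, z in units of 8 degrees (1.0 is 8 degrees), then the finger opening in mm, from 0 to 85.4. A call has exactly 8 rows; each row shifts and turns the commanded pose from where the row before left it, along the tool's axes as they then stand; what a row does not reach is not made up. A row lasts 1/10 s, in which the tool goes at most 50 mm and 8.59 degrees, less where a joint would pass 70% of its speed; a pose out of reach is approached as far as the arm can. A call is refused whole if a number of a shift passes 1 or a number of a turn 1, either way. A call with a gripper value outside its range is refused whole. The fingers move at their own pace and stop on an object; FORCE is the grip in N (left out, the last holds). Time passes only in rows, so rows that do not move let the fingers close, or fill a call up. It gives the time, the measured TCP pose, the force, the opening and the grip force at its end, in the units of the state.
- sense(): the state, without advancing time (a new reading comes with each control period).
- capture(name): name is "scene" or "top" or "wrist"; returns the picture (400x640x3 uint8, blue, green, red); there is no depth.
- camera_model(name): a dict with "fx", "fy", "cx", "cy" (pixels), "world_from_camera" (4x4, takes a point from camera to world coordinates); the wrist camera has in their place "T_tool_cam" (4x4, takes a point from camera to tool coordinates, whose origin is the TCP and whose axes are the flange's). Camera axes: x right, y up, looking along -z (the intrinsics and any distortion apply to the point x, -y, -z); pixel columns grow to the right and rows downward; lengths in mm; the calibration is good to about 2 mm. A picture is of the moment at which its call begins: read the wrist's pose just before it. camera_model takes no time and is no camera call.
- finish_job(): hands the job in; it is judged then, once.
The state is a dict: "time_s": time; "joints": joint angles; "dq": joint speeds; "tau": joint torques, N m; "eef_pos": TCP position; "ee_rot": TCP orientation; "force": force on the tool from outside, world axes, zero at the start; "wrist_torque": the same for the moment, N m; "grip_width": opening from 0.0 (shut) to 1.0 (fully open); "grip_force": force on a finger pad.
Only numpy, scipy, OpenCV 4.12 (cv2) and the standard library are available. Lean on these libraries where they do the work, as an engineer would, in place of code of your own. Each camera call takes 0.05 s, during which the arm holds its last target. There are 200 camera calls.

### The job

Stand the driftwood block flat in the gluing jig, between the grey sliding jaw and the blue fence with its long side along them, and let go of it. Then close the jaw by turning only the small inner knob clockwise until the block is held snugly with a gentle pinch of about 10 N (never more than 20 N, the wood is soft), and let go of the knob. The large outer ring under the knob is already set: do not drag it round, do not push the jaw by hand, and leave the jar, the paint pot and the brush where they are.

Things in the scene. Friction and masses are not known exactly. Their poses are not given: they have to be found in the camera images.
- driftwood: Loose brown driftwood block with dark grain lines on top, 54 mm long (its x) x about 30 mm thick (its y, pinched by the jaw) x 34 mm high, about 60 g. Origin: centre of the underside. Grip it by the two 54 mm-apart end faces, so the fingers stay clear of jaw and fence.
- jig: Fixed plywood base 120 mm (x) x 270 mm (y) x 18 mm thick on the table, at some yaw; origin: centre of its underside. Its bare upper face, at z = 18 mm, is the bed the block stands on. A grey gear housing 80 x 80 mm, centred at (0, -78) mm, rises to z = 63 mm and carries knob and ring on a vertical axis. Jaw and blue fence face each other along the jig's y.
- jaw: Aluminium sliding jaw with black rubber face, 34 mm wide, 22 mm high, on a carriage with stiff springs (6 N per mm), driven toward the fence (jig +y) by the inner knob through a rack, 12 mm per rad. Origin: bottom centre of its rubber face, 18 mm above the jig's underside. To be moved by the knob only.
- jaw_face (a point): Top centre of the jaw's rubber face (the plane that meets the block), 40 mm above the jig's underside.
- inner_knob (a joint): Angle of the inner knob, rad, 0 to 3, growing clockwise from above, which closes the jaw 12 mm per rad; at first 0.4 to 0.87, closed after a turn of 0.7 to 2.4 rad (one or two grasps). Dry friction of 0.11 N m resists turning and holds the jaw when let go (a pinch over 9 N eases back to about 9 N). A 10 N pinch adds 0.12 N m and takes about 0.15 rad from first contact.
- knob_top (a point): Centre of the top of the inner knob: round, fluted, aluminium with a red line on top, 24 mm in diameter, 18 mm high, top 97.5 mm above the jig's underside; its underside is 1 mm above the outer ring's top. Grip it at any yaw from above, fingertips 3 mm or more above the ring (at most 15 mm below the knob's top).
- outer_ring: Black fluted outer ring, coaxial under the inner knob, 60 mm in diameter, 14 mm high, its flat top 19 mm below the knob's top. Origin: centre of its underside. It turns with 0.22 N m of friction and must stay as it is.
- ring_mark (a point): White mark on the ring's top face, 24 mm from the axis; it shows if the ring has turned.
- jar: Bystander: glass jar with brass lid, 66 mm diameter, 85 mm high, origin under its centre.
- paint_pot: Bystander: small white-capped pot, 52 mm diameter, 75 mm high, origin under its centre.
- brush: Bystander: brush 170 mm long lying on the table, origin under its middle.
- fence_mid (a point): Fixed mark on the jig's bed at (0, 88, 18) mm in the jig, about under the fence. The blue fence (34 mm wide, 22 mm high, rubber face toward the jaw) is not measured: its face stands 81 to 95 mm along the jig's y, differing from run to run (the outer ring shifts it). The empty slot between the rubber faces is at first 38 to 57 mm wide.
There are look-alikes about, which are no part of the job. Several things have the shape of the driftwood; the one meant has the colours described above.

How it is judged (in metres and radians):
On the way, in this order (a step that is already met when the one before it is completed fails the run):
1. the block stands in the slot between jaw and fence, let go (y of driftwood in the frame of jig between 0.045 and 0.083 m and x of driftwood in the frame of jig between -0.015 and 0.015 m and z of driftwood in the frame of jig below 0.021 m and contact force between the fingers and driftwood below 0.1 N), for 0.2 s.
2. the jaw pinches the block with at least 4 N (contact force between jaw and driftwood above 4 N), for 0.2 s.
At the end, for the whole second after the job is handed in: The block stands flat on the jig's bed (within 3 mm), upright and square to the jaw (0.1 rad), within 18 mm of the jaw's middle, at rest and pinched by the jaw with 3 to 20 N; the ring's mark is within 3 mm of where it was (contact force between jaw and driftwood between 3 and 20 N and z of driftwood in the frame of jig between 0.015 and 0.021 m and x of driftwood in the frame of jig between -0.018 and 0.018 m and angle between driftwood's own z axis and vertical below 0.1 rad and angle between the y axis of driftwood and the y axis of jig, either way round below 0.1 rad and distance of ring_mark from where it was at the start of the episode below 0.003 m and linear speed of driftwood below 0.01 m/s); the robot touches nothing.
It fails at once if the outer ring was dragged round (its mark moved over 3 mm) (distance of ring_mark from where it was at the start of the episode above 0.003 m).
It fails at once if the soft wood was pinched with over 20 N (contact force between jaw and driftwood above 20 N).
It fails at once if the jaw was pushed by the fingers (over 6 N) (contact force between the fingers and jaw above 6 N).
It fails at once if a bystander was moved over 15 mm (distance of any of jar, paint_pot, brush from where it was at the start of the episode above 0.015 m).
It also fails if it takes over 72 s, if anything falls off the work surface, if the arm or the gripper's body presses on something with over 40 N, if the wrist force passes 120 N, or if a joint passes its speed limit or range.

## Working session

There is one attempt and no reset: what is moved stays moved. The work goes in short steps, Python scripts to look and compute and a shell command to move; the robot and the scene stay as the last step left them, time stands still between calls to the robot, and variables do not carry over. Pictures are saved under pics/ and viewed, at most 10 in all, crops included, and the job is handed in when it is done.

```bash
mkdir -p pics; python3 - <<'E'
from rig import *
import cv2,numpy as np
s=sense();print(s)
for n in("scene","top","wrist"):
    im=capture(n);cv2.imwrite(f"pics/{n}0.png",im)
    m=camera_model(n);print(n,{k:(np.round(v,4).tolist() if not isinstance(v,str) else v) for k,v in m.items()})
E
```

```text
{'time_s': 0.0, 'joints': array([-1.47537680e+00,  3.13472288e-01,  1.49847426e+00,  3.62634653e-06,
        1.33098285e+00, -2.23424036e-01]), 'dq': array([ 0.00069889,  0.0007644 , -0.00012105, -0.00076567,  0.00103373,
        0.00023681]), 'tau': array([ 7.87811259e-04, -4.12267685e+01, -2.59743029e+01, -1.25817155e-04,
        4.01416677e-03, -1.75154815e-05]), 'eef_pos': array([ 164.5223823 , -498.27525221,  230.70967704]), 'ee_rot': array([-6.66890823e-04,  9.87319087e-01,  1.58746885e-01,  4.45055013e-05]), 'force': array([-0.72014809,  0.37261419, -0.12764811]), 'wrist_torque': array([ 0.01742821,  0.01495143, -0.02264557]), 'grip_force': 0.0, 'grip_width': 0.9989872463480135}
scene {'fx': 445.3342, 'fy': 445.3342, 'cx': 321.4487, 'cy': 198.2266, 'world_from_camera': [[-0.0126, -0.5921, 0.8057, 1488.8132], [0.9998, -0.0187, 0.0018, -35.4752], [0.014, 0.8056, 0.5923, 755.9227], [0.0, 0.0, 0.0, 1.0]]}
top {'fx': 477.9446, 'fy': 477.9446, 'cx': 321.431, 'cy': 202.388, 'world_from_camera': [[0.0215, 0.9919, -0.1251, 435.5229], [-0.9998, 0.0207, -0.0082, -38.7205], [-0.0056, 0.1252, 0.9921, 1288.083], [0.0, 0.0, 0.0, 1.0]]}
wrist {'fx': 282.9219, 'fy': 282.9219, 'cx': 322.4841, 'cy': 199.3778, 'T_tool_cam': [[-0.0005, 0.9504, 0.3111, 80.6008], [1.0, 0.0006, -0.0001, 1.0215], [-0.0003, 0.3111, -0.9504, -142.7451], [0.0, 0.0, 0.0, 1.0]]}
```

View pics/top0.png

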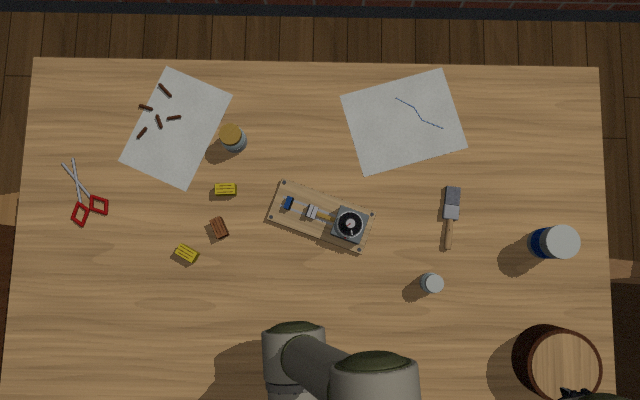

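View pics/scene0.png

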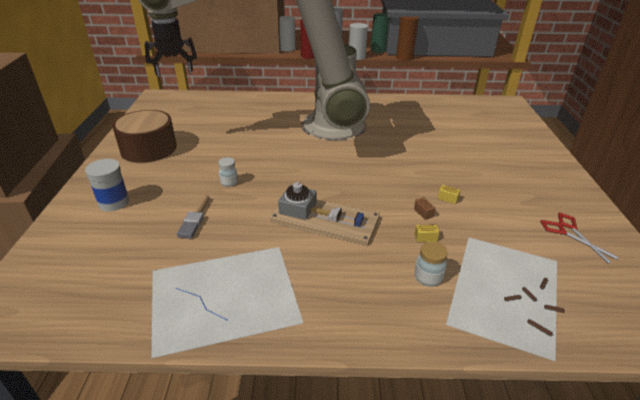

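Top view: the jig spans (265–375, 180–255), the knob is at (350,224), the fence at (288,202), the brown block at (219,228), the jar at (233,137) and the pot at (431,283). The yellow look-alikes are at (226,189) and (186,254).

```bash
cat > h.py <<'E'
from rig import *
import cv2,numpy as np
from scipy.spatial.transform import Rotation as R
def tool():
    s=sense();q=s['ee_rot'];T=np.eye(4);T[:3,:3]=R.from_quat([q[1],q[2],q[3],q[0]]).as_matrix();T[:3,3]=s['eef_pos'];return T
def snap(n,f=None):
    T=tool() if n=="wrist" else None
    im=capture(n);m=camera_model(n)
    W=T@np.array(m['T_tool_cam']) if n=="wrist" else np.array(m['world_from_camera'])
    if f: cv2.imwrite("pics/"+f,im);np.save("pics/"+f+".npy",W)
    return im,(m,W)
def ray(c,uv,z):
    m,W=c;uv=np.atleast_2d(np.array(uv,float))
    d=np.c_[(uv[:,0]-m['cx'])/m['fx'],-(uv[:,1]-m['cy'])/m['fy'],-np.ones(len(uv))]@W[:3,:3].T
    o=W[:3,3];return o+d*((z-o[2])/d[:,2])[:,None]
def proj(c,P):
    m,W=c;p=(np.atleast_2d(P)-W[:3,3])@W[:3,:3]
    return np.c_[m['cx']-m['fx']*p[:,0]/p[:,2],m['cy']+m['fy']*p[:,1]/p[:,2]]
def yawof():
    X=tool()[:3,0];return np.arctan2(X[1],X[0])
def local(dw): # world delta -> rows units total in tool axes
    return tool()[:3,:3].T@np.array(dw)/25
E
python3 - <<'E'
from h import *
im,c=snap("top")
print(c[0].keys())
for n,uv,z in[("block",(219,228),34),("knob",(350,224),97),("fence",(288,202),40),("jar",(233,132),85),("pot",(431,281),75),("c1",(282,180),18),("c2",(265,219),18),("c3",(375,215),18),("c4",(359,255),18),('yel1',(226,189),34),('yel2',(186,254),34)]:
    print(n,ray(c,uv,z).round(0)[0])
cv2.imwrite("pics/topc.png",cv2.resize(im[120:270,170:385],None,fx=3.7,fy=3.7,interpolation=cv2.INTER_CUBIC))
print(yawof())
E
```

```text
dict_keys(['fx', 'fy', 'cx', 'cy', 'world_from_camera'])
block [520. 240.  34.]
knob [ 533. -101.   97.]
fence [592.  60.  40.]
jar [766. 204.  85.]
pot [ 396. -307.   75.]
c1 [654.  79.  18.]
c2 [548. 121.  18.]
c3 [ 565. -172.   18.]
c4 [ 458. -130.   18.]
yel1 [624. 226.  34.]
yel2 [450. 323.  34.]
0.3187888211687643
```

```bash
python3 -m crank '[[[1,-1,0,0,0,0,85],[1,-1,0,0,0,0,85],[1,-1,0,0,0,0,85],[1,-1,0,0,0,0,85],[1,-1,0,0,0,0,85],[1,-1,0,0,0,0,85],[1,-1,0,0,0,0,85],[1,-1,0,0,0,0,85]]]'
python3 -m crank '[[[1,-1,0,0,0,0,85],[1,-1,0,0,0,0,85],[1,-1,0,0,0,0,85],[1,-1,0,0,0,0,85],[1,-1,0,0,0,0,85],[1,-1,0,0,0,0,85],[1,-1,0,0,0,0,85],[1,-1,0,0,0,0,85]]]'
python3 - <<'E'
from h import *
snap("wrist","w1.png");print(tool().round(2))
E
```

```text
time_s: 1.0
eef_pos: [292.1, -244.6, 231.3]
ee_rot: [0.0, 0.987, 0.159, 0.0]
force: [1.0, -0.8, 0.3]
grip_width: 0.999
grip_force: 0.0
time_s: 1.8
eef_pos: [419.4, 8.2, 231.3]
ee_rot: [0.0, 0.987, 0.159, 0.0]
force: [0.4, -0.6, 0.8]
grip_width: 0.994
grip_force: 0.0
[[ 9.5000e-01  3.2000e-01  0.0000e+00  4.2065e+02]
 [ 3.2000e-01 -9.5000e-01  0.0000e+00  1.1400e+01]
 [ 0.0000e+00 -0.0000e+00 -1.0000e+00  2.3134e+02]
 [ 0.0000e+00  0.0000e+00  0.0000e+00  1.0000e+00]]
```

View pics/w1.png

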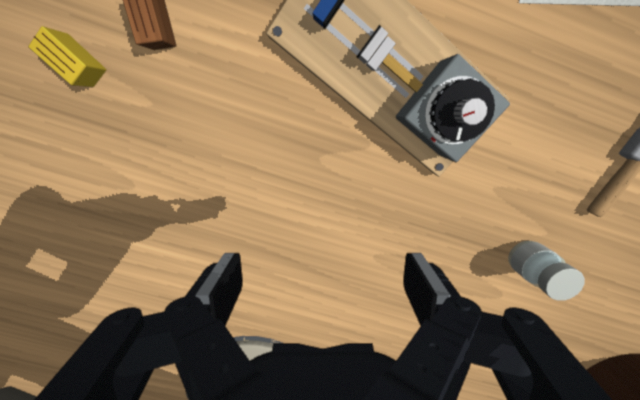

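The wrist view shows the knob at (470,110), the jaw at (378,47), the fence at (325,10) and the block partly in view at (150,20). I'll move closer so the block and the slot are both in view.

```bash
python3 -m crank '[[[1,-1,0,0,0,0,85],[1,-1,0,0,0,0,85],[1,-1,0,0,0,0,85],[0,-1,0,0,0,0,85],[0,-1,0,0,0,0,85],[0,0,0,0,0,0,85],[0,0,0,0,0,0,85],[0,0,0,0,0,0,85]]]'
python3 - <<'E'
from h import *
snap("wrist","w2.png");print(tool()[:3,3].round(2))
E
```

```text
time_s: 2.65
eef_pos: [451.3, 148.1, 231.3]
ee_rot: [0.0, 0.987, 0.158, -0.0]
force: [-0.4, 0.6, -0.2]
grip_width: 0.997
grip_force: 0.0
[451.33 148.08 231.28]
```

View pics/w2.png

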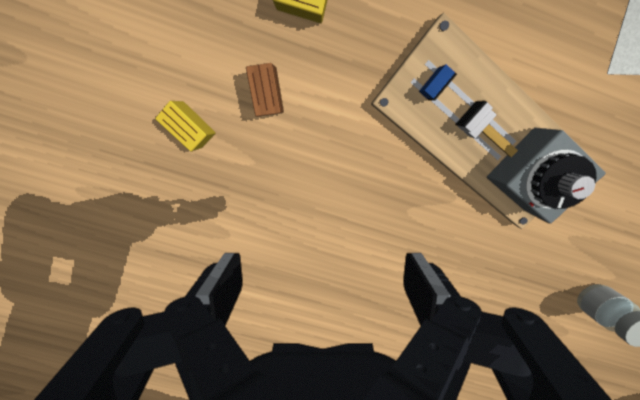

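```bash
python3 - <<'E'
from h import *
im=cv2.imread("pics/w2.png");c=(camera_model("wrist"),np.load("pics/w2.png.npy"))
hsv=cv2.cvtColor(im,cv2.COLOR_BGR2HSV)
print(hsv[85,262],hsv[112,275],hsv[90,280],hsv[100,330],hsv[80,250])
m=((hsv[...,0]<12)&(hsv[...,1]>110)&(hsv[...,2]>50)).astype(np.uint8)
m[:40]=0;m[140:]=0;m[:,:230]=0;m[:,300:]=0
cnt=max(cv2.findContours(m,0,2)[0],key=cv2.contourArea)
print(cv2.contourArea(cnt),cv2.approxPolyDP(cnt,2.5,True)[:,0].tolist())
A=cv2.resize(im[50:130,230:300],(525,600),interpolation=cv2.INTER_CUBIC)
B=cv2.resize(im[55:145,410:520],None,fx=2.45,fy=2.45,interpolation=cv2.INTER_CUBIC)
out=np.zeros((600,800,3),np.uint8);out[:,:525]=A;out[:B.shape[0],528:528+B.shape[1]]=B
cv2.imwrite("pics/crop1.png",out)
E
```

```text
[ 12 151 110] [ 13 150 136] [ 16 117 155] [ 17 109 196] [ 13 150 155]
0.0 [[266, 108]]
```

View pics/crop1.png

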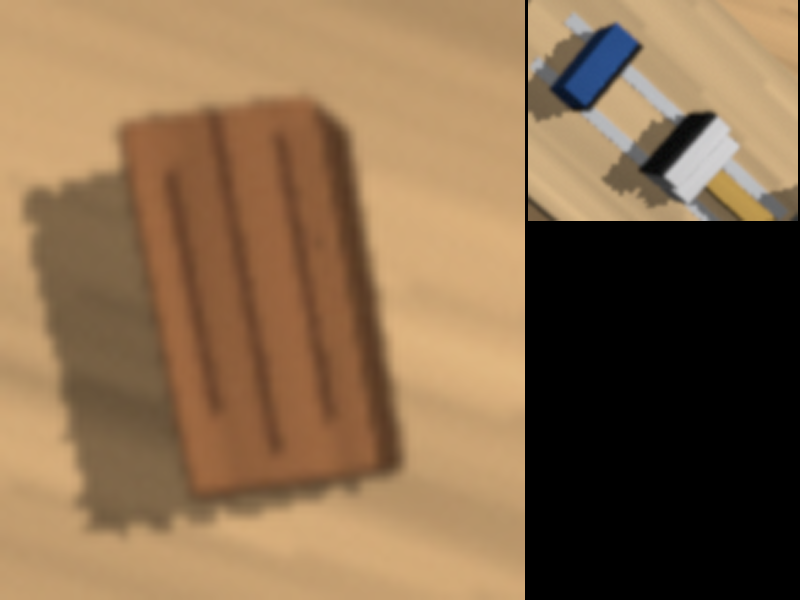

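Crop: the block's top face has crop corners (122,128), (312,98), (378,470) and (195,495). The fence's rubber face lies on its lower-right side and the jaw's black rubber on the jaw's upper left.

```bash
python3 - <<'E'
from h import *
c=(camera_model("wrist"),np.load("pics/w2.png.npy"))
q=np.array([(122,128),(312,98),(378,470),(195,495)])/7.5+[230,50]
P=ray(c,q,34)[:,:2];print(P.round(1).tolist(),P.mean(0).round(1))
n=np.linalg.norm
print('long',n(P[3]-P[0]),n(P[2]-P[1]),'short',n(P[1]-P[0]),n(P[2]-P[3]))
L=(P[3]-P[0])+(P[2]-P[1]);print('long dir deg',np.degrees(np.arctan2(L[1],L[0])),'tool y deg',np.degrees(yawof())-90)
# jig screws/corners
cor=ray(c,[(384,102),(445,26),(523,221)],18)[:,:2];print(cor.round(1).tolist())
d=cor[1]-cor[0];print('jig x dir (screws)',np.degrees(np.arctan2(d[1],d[0])),n(d)); d=cor[0]-cor[2];print('jig y dir',np.degrees(np.arctan2(d[1],d[0])),n(d))
k=ray(c,[(583,187)],97.5);print('knob',k)
f=np.array([[(583-528),(103)],[(640-528),45],[(642-528),170],[(713-528),114]])/2.45+[410,55]
print('fence face top / jaw top',ray(c,f,40)[:,:2].round(1).tolist())
E
```

```text
[[541.4, 264.5], [553.9, 239.2], [507.0, 216.2], [494.6, 241.9]] [524.2 240.4]
long 51.950206152563396 52.30121865839732 short 28.281086547648925 28.542190788219678
long dir deg -154.02887321626292 tool y deg -71.79723985118324
[[556.2, 104.4], [650.8, 70.3], [473.1, -132.6]]
jig x dir (screws) -19.807735755149395 100.5882537717333
jig y dir 70.68222319210498 251.09618473233988
knob [[ 537.17787751 -102.9160288    97.5       ]]
fence face top / jaw top [[576.1, 59.4], [606.0, 45.7], [557.8, 20.7], [590.3, 1.1]]
```

```bash
python3 -m crank '[[[0.98,-0.64,0,0,0,0,85],[0.98,-0.64,0,0,0,0,85],[0.98,-0.65,0,0,0,0,85],[0.98,-0.65,0,0,0,0,85],[0,0,0,0,0,-1,85],[0,0,0,0,0,-1,85],[0,0,0,0,0,-1,85],[0,0,0,0,0,-1,85]]]'
python3 -m crank '[[[0,0,0.5,0,0,-1,85],[0,0,0.5,0,0,-1,85],[0,0,0.5,0,0,-1,85],[0,0,0.5,0,0,-1,85],[0,0,0.5,0,0,-1,85],[0,0,0.5,0,0,-1,85],[0,0,0.5,0,0,-1,85],[0,0,0,0,0,-1,85]]]'
python3 -m crank '[[[0,0,0.3,0,0,-0.22,85],[0,0,0.3,0,0,0,85],[0,0,0,0,0,0,85],[0,0,0,0,0,0,85],[0,0,0,0,0,0,85],[0,0,0,0,0,0,85],[0,0,0,0,0,0,85],[0,0,0,0,0,0,85]]]'
python3 - <<'E'
from h import *
snap("wrist","w3.png");print(tool()[:3,3].round(2),np.degrees(yawof()))
E
```

```text
time_s: 3.5
eef_pos: [524.3, 240.0, 231.1]
ee_rot: [0.0, 0.904, 0.427, -0.0]
force: [0.8, -0.5, 0.2]
grip_width: 0.993
grip_force: 0.0
time_s: 4.3
eef_pos: [523.6, 239.7, 142.0]
ee_rot: [-0.001, 0.541, 0.841, -0.001]
force: [0.8, 0.2, 0.5]
grip_width: 0.995
grip_force: 0.0
time_s: 5.1
eef_pos: [523.9, 240.8, 128.9]
ee_rot: [0.0, 0.53, 0.848, 0.0]
force: [0.7, -0.6, -0.3]
grip_width: 0.997
grip_force: 0.0
[523.92 240.85 128.9 ] 116.02365437685314
```

View pics/w3.png

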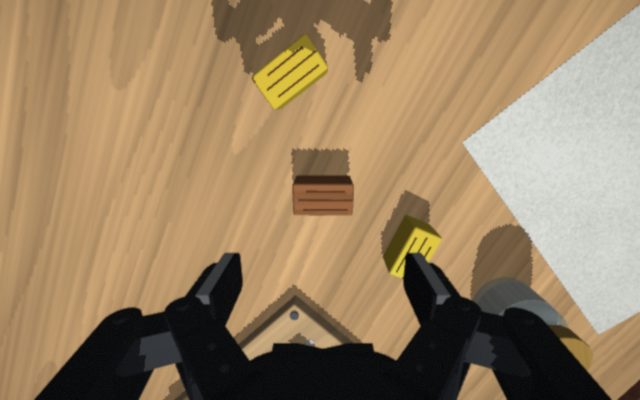

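The block is square to the tool, with its top face at columns 293–353 and rows 183–215. Next I'll check its centre.

```bash
python3 - <<'E'
from h import *
im=cv2.imread("pics/w3.png");c=(camera_model("wrist"),np.load("pics/w3.png.npy"))
hsv=cv2.cvtColor(im,cv2.COLOR_BGR2HSV).astype(int)
m=((hsv[...,0]<15)&(hsv[...,1]>125)&(hsv[...,2]>85)).astype(np.uint8)
k=np.zeros_like(m);k[170:225,280:365]=m[170:225,280:365]
k=cv2.morphologyEx(k,cv2.MORPH_CLOSE,np.ones((5,5)))
r=cv2.minAreaRect(np.argwhere(k)[:,::-1].astype(np.float32));print(r)
P=ray(c,cv2.boxPoints(r),34);print(P.round(1).tolist())
T=tool();print('in tool',((P.mean(0)-T[:3,3])@T[:3,:3]).round(1),[np.linalg.norm(P[i]-P[i-1]).round(1) for i in range(4)])
d=P[2]-P[1];print(np.degrees(np.arctan2(d[1],d[0])))
E
```

```text
((323.0, 199.0), (30.0, 60.0), 90.0)
[[494.9, 243.3, 34.0], [541.8, 266.1, 34.0], [554.8, 241.5, 34.0], [506.3, 217.8, 34.0]]
in tool [ 0.9  1.  94.9] [np.float64(27.9), np.float64(52.1), np.float64(27.9), np.float64(54.0)]
-62.084140721377516
```

```bash
python3 -m crank '[[[0.04,0.04,0.9,0,0,0,85],[0,0,0.9,0,0,0,85],[0,0,0.9,0,0,0,85],[0,0,0.9,0,0,0,85],[0,0,0.8,0,0,0,85],[0,0,0.5,0,0,0,85],[0,0,0,0,0,0,85],[0,0,0,0,0,0,85]]]' 30
python3 -m crank '[[[0,0,0,0,0,0,40],[0,0,0,0,0,0,40],[0,0,0,0,0,0,40],[0,0,0,0,0,0,40],[0,0,0,0,0,0,40],[0,0,0,0,0,0,40],[0,0,0,0,0,0,40],[0,0,0,0,0,0,40]]]' 30
```

```text
time_s: 5.95
eef_pos: [524.8, 242.3, 7.0]
ee_rot: [0.0, 0.53, 0.848, 0.0]
force: [-0.4, -0.2, -0.4]
grip_width: 0.995
grip_force: 0.0
time_s: 6.75
eef_pos: [524.9, 242.3, 7.2]
ee_rot: [0.001, 0.53, 0.848, 0.001]
force: [-1.4, 0.4, 6.2]
grip_width: 0.626
grip_force: 32.5
```

```bash
python3 -m crank '[[[0,0,-1,0,0,0,40],[0,0,-1,0,0,0,40],[0,0,-1,0,0,0,40],[0,0,-1,0,0,0,40],[-1,-0.32,-1,0,0,0,40],[-1,-0.32,-1,0,0,0,40],[-1,-0.32,0,0,0,0,40],[-1,-0.32,0,0,0,0,40]]]'
python3 -m crank '[[[-1,-0.32,0,0,0,0,40],[-1,-0.32,0,0,0,0,40],[-1,-0.32,0,0,0,0,40],[-1,-0.32,0,0,0,0,40],[-1,-0.32,0,0,0,0,40],[-1,-0.32,0,0,0,0,40],[-0.3,-0.05,0,0,0,0,40],[0,0,0,0,0,1,40]]]'
python3 -m crank '[[[0,0,0,0,0,1,40],[0,0,0,0,0,1,40],[0,0,0,0,0,1,40],[0,0,0,0,0,1,40],[0,0,0,0,0,0.7,40],[0,0,0,0,0,0,40],[0,0,0,0,0,0,40],[0,0,0,0,0,0,40]]]'
python3 - <<'E'
from h import *
snap("wrist","w4.png");print(tool()[:3,3].round(2),np.degrees(yawof()))
snap("top","t4.png")
E
```

```text
time_s: 7.55
eef_pos: [539.7, 137.3, 157.1]
ee_rot: [0.001, 0.53, 0.848, 0.0]
force: [0.7, -0.6, 0.2]
grip_width: 0.629
grip_force: 32.1
time_s: 8.35
eef_pos: [564.4, -25.7, 156.2]
ee_rot: [-0.0, 0.589, 0.808, -0.0]
force: [-0.2, 1.4, -0.0]
grip_width: 0.627
grip_force: 32.1
time_s: 9.15
eef_pos: [564.3, -24.6, 156.3]
ee_rot: [-0.0, 0.816, 0.578, -0.0]
force: [0.1, 0.4, -0.6]
grip_width: 0.628
grip_force: 32.0
[564.31 -24.68 156.28] 70.5230801448662
```

View pics/w4.png

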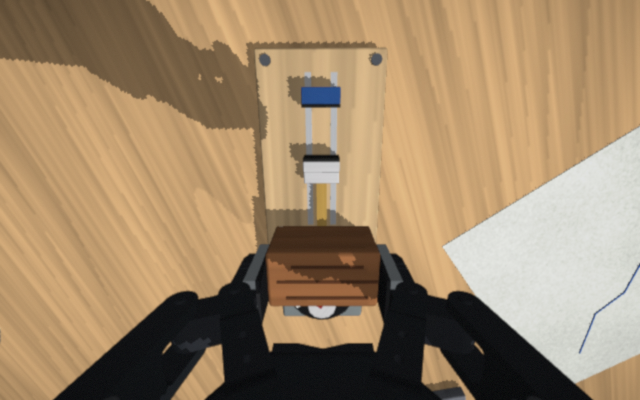

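The held block is square. The fence spans columns 301–340 with its rubber edge at about row 107, the jaw's rubber front edge is at about row 155, and the screws are at (264,60) and (376,59).

```bash
python3 - <<'E'
from h import *
im=cv2.imread("pics/w4.png");c=(camera_model("wrist"),np.load("pics/w4.png.npy"))
g=cv2.cvtColor(im,cv2.COLOR_BGR2GRAY)
print('col320',[(r,int(g[r,315:328].mean())) for r in list(range(84,112))+list(range(150,186))])
T=tool()
for n,uv,z in [('screws',[(264,60),(376,59)],18),('fence edge ends',[(301,106),(340,106)],40),('jaw edge ends',[(304,155.5),(340,155.5)],40),('knob?',[(321,306)],97.5)]:
    P=ray(c,uv,z);print(n,P.round(1).tolist(),((P-T[:3,3])@T[:3,:3]).round(1).tolist())
# block top corners visible at TCP z-7+34
P=ray(c,[(267,305),(379,304),(378,248),(268,248)],T[2,3]+27);print('block',((P-T[:3,3])@T[:3,:3]).round(1).tolist())
E
```

```text
col320 [(84, 109), (85, 108), (86, 100), (87, 79), (88, 73), (89, 74), (90, 74), (91, 74), (92, 74), (93, 75), (94, 74), (95, 75), (96, 74), (97, 75), (98, 75), (99, 75), (100, 74), (101, 74), (102, 72), (103, 62), (104, 41), (105, 33), (106, 51), (107, 108), (108, 167), (109, 182), (110, 183), (111, 183), (150, 109), (151, 109), (152, 108), (153, 101), (154, 79), (155, 40), (156, 15), (157, 16), (158, 24), (159, 33), (160, 49), (161, 106), (162, 170), (163, 198), (164, 202), (165, 201), (166, 201), (167, 202), (168, 203), (169, 204), (170, 203), (171, 195), (172, 186), (173, 199), (174, 204), (175, 204), (176, 205), (177, 205), (178, 204), (179, 203), (180, 204), (181, 204), (182, 193), (183, 166), (184, 150), (185, 148)]
screws [[555.7, 105.1, 18.0], [650.9, 72.3, 18.0]] [[119.5, -51.5, 138.3], [120.4, 49.2, 138.3]]
fence edge ends [[574.5, 56.7, 40.0], [606.5, 45.4, 40.0]] [[80.2, -17.5, 116.3], [80.2, 16.4, 116.3]]
jaw edge ends [[561.8, 15.5, 40.0], [592.9, 4.5, 40.0]] [[37.1, -15.8, 116.3], [37.1, 17.2, 116.3]]
knob? [[536.7, -102.3, 97.5]] [[-82.3, -0.1, 58.8]]
block [[-12.8, -26.1, -27.0], [-12.2, 28.8, -27.0], [18.4, 26.5, -27.0], [18.4, -23.7, -27.0]]
```

```bash
python3 -m crank '[[[0.75,0,0,0,0,0,40],[0.75,0,0,0,0,0,40],[0.74,0,0,0,0,0,40],[0,0,1,0,0,0,40],[0,0,1,0,0,0,40],[0,0,1,0,0,0,40],[0,0,0.6,0,0,0,40],[0,0,0,0,0,0,40]]]'
python3 - <<'E'
from h import *
im,c=snap("wrist","w5.png");print(tool()[:3,3].round(2),np.degrees(yawof()))
E
```

```text
time_s: 10.05
eef_pos: [582.0, 28.1, 64.3]
ee_rot: [-0.001, 0.817, 0.577, -0.001]
force: [-0.5, -0.0, -0.9]
grip_width: 0.624
grip_force: 32.0
[582.8   27.94  65.86] 70.45390230647534
```

View pics/w5.png

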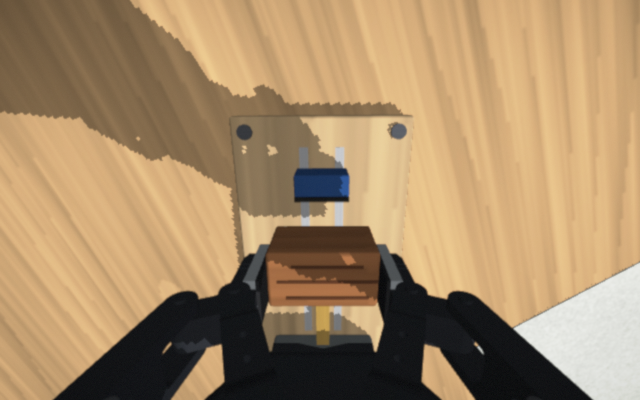

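The block is above the slot. Its front bottom edge is at row 227 and the fence's rubber edge is at about row 200.

```bash
python3 - <<'E'
from h import *
im=cv2.imread("pics/w5.png");c=(camera_model("wrist"),np.load("pics/w5.png.npy"))
T=np.load("pics/w5.png.npy")@np.linalg.inv(np.array(c[0]['T_tool_cam']))
g=cv2.cvtColor(im,cv2.COLOR_BGR2GRAY);print([(r,int(g[r,310:330].mean())) for r in list(range(192,206))+list(range(222,254,1))])
for n,uv,z in [('fence',[(295,200.5),(348,200.5)],40),('blk bottom',[(275,227),(372,227)],T[2,3]-7),('blk top front',[(269,249),(378,249)],T[2,3]+27),('blk top back',[(267,305),(379,305)],T[2,3]+27),('screws',[(244,132),(398,130.5)],18)]:
    print(n,((ray(c,uv,z)-T[:3,3])@T[:3,:3]).round(1).tolist())
E
```

```text
[(192, 49), (193, 49), (194, 49), (195, 47), (196, 39), (197, 24), (198, 21), (199, 22), (200, 30), (201, 64), (202, 109), (203, 135), (204, 143), (205, 142), (222, 200), (223, 200), (224, 198), (225, 175), (226, 104), (227, 56), (228, 54), (229, 54), (230, 53), (231, 52), (232, 51), (233, 52), (234, 52), (235, 51), (236, 52), (237, 53), (238, 55), (239, 55), (240, 55), (241, 54), (242, 54), (243, 53), (244, 52), (245, 51), (246, 51), (247, 51), (248, 53), (249, 56), (250, 57), (251, 60), (252, 66), (253, 74)]
fence [[24.0, -15.9, 24.3], [24.1, 17.1, 24.2]]
blk bottom [[13.7, -26.1, 7.1], [13.8, 29.7, 6.9]]
blk top front [[17.7, -23.2, -26.9], [17.8, 26.5, -27.1]]
blk top back [[-13.0, -26.1, -26.9], [-12.9, 28.9, -27.1]]
screws [[63.8, -50.0, 46.4], [64.8, 50.4, 46.0]]
```

```bash
python3 -m crank '[[[0.02,0,0.5,0,0,0,40],[0,0,0.5,0,0,0,40],[0,0,0.4,0,0,0,40],[0,0,0.1,0,0,0,40],[0,0,0.06,0,0,0,40],[0,0,0.03,0,0,0,40],[0,0,0,0,0,0,40],[0,0,0,0,0,0,40]]]'
```

```text
time_s: 10.9
eef_pos: [583.5, 28.3, 26.9]
ee_rot: [0.0, 0.817, 0.577, 0.0]
force: [-0.6, 0.6, -0.6]
grip_width: 0.629
grip_force: 32.0
```

```bash
python3 -m crank '[[[0,0,0.02,0,0,0,40],[0,0,0.02,0,0,0,40],[0,0,0.02,0,0,0,40],[0,0,0,0,0,0,40],[0,0,0,0,0,0,40],[0,0,0,0,0,0,40],[0,0,0,0,0,0,40],[0,0,0,0,0,0,40]]]'
```

```text
time_s: 11.7
eef_pos: [583.3, 28.4, 25.2]
ee_rot: [0.0, 0.817, 0.577, 0.0]
force: [-2.7, 1.5, 5.6]
grip_width: 0.623
grip_force: 32.7
```

```bash
python3 -m crank '[[[0,0,0,0,0,0,85],[0,0,0,0,0,0,85],[0,0,0,0,0,0,85],[0,0,0,0,0,0,85],[0,0,0,0,0,0,85],[0,0,0,0,0,0,85],[0,0,-0.3,0,0,0,85],[0,0,-1,0,0,0,85]]]'
python3 -m crank '[[[0,0,-1,0,0,0,85],[0,0,-1,0,0,0,85],[0,0,-1,0,0,0,85],[-1,0,-1,0,0,0,85],[-1,0,-1,0,0,0,85],[-1,0,0,0,0,0,85],[0,0,0,0,0,0,85],[0,0,0,0,0,0,85]]]'
python3 - <<'E'
from h import *
im,c=snap("wrist","w6.png");print(tool()[:3,3].round(2),np.degrees(yawof()))
E
```

```text
time_s: 12.5
eef_pos: [582.0, 28.5, 56.4]
ee_rot: [-0.001, 0.817, 0.577, -0.002]
force: [0.2, -0.8, -0.0]
grip_width: 0.998
grip_force: 0.0
time_s: 13.3
eef_pos: [558.1, -42.3, 182.8]
ee_rot: [-0.0, 0.817, 0.576, 0.0]
force: [0.0, 0.1, 0.6]
grip_width: 0.996
grip_force: 0.0
[558.13 -41.78 182.56] 70.42977565565764
```

View pics/w6.png

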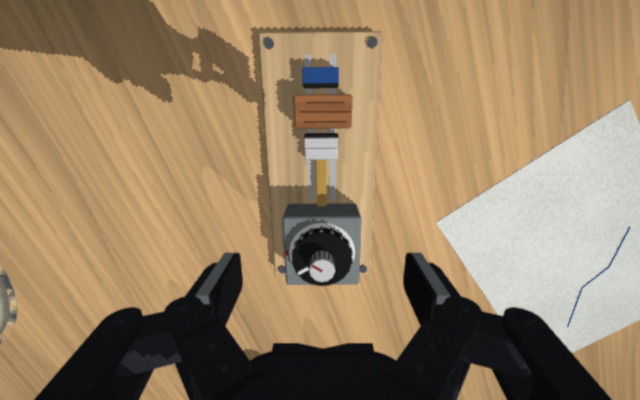

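The block stands in the slot with gaps on both sides. The knob top is at about (321,270), and the ring's white mark is at about (303,272). Next I'll locate the knob centre precisely.

```bash
python3 - <<'E'
from h import *
im=cv2.imread("pics/w6.png");W=np.load("pics/w6.png.npy");c=(camera_model("wrist"),W)
T=W@np.linalg.inv(np.array(c[0]['T_tool_cam']))
hsv=cv2.cvtColor(im,cv2.COLOR_BGR2HSV).astype(int)
m=np.zeros(im.shape[:2],np.uint8);s=(slice(250,292),slice(300,345))
m[s]=((hsv[...,2]>150)&((hsv[...,1]<60)|(hsv[...,0]<10)|(hsv[...,0]>170)))[s]
m=cv2.morphologyEx(m,cv2.MORPH_CLOSE,np.ones((3,3)));m=cv2.morphologyEx(m,cv2.MORPH_OPEN,np.ones((5,5)))
cn=max(cv2.findContours(m,0,1)[0],key=cv2.contourArea)
e=cv2.minEnclosingCircle(cn);print(e,cv2.fitEllipse(cn))
K=ray(c,[cv2.fitEllipse(cn)[0]],97.5);print(K,'tool',((K-T[:3,3])@T[:3,:3]).round(1))
t=lambda uv,z:((ray(c,uv,z)-T[:3,3])@T[:3,:3]).round(1).tolist()
print('screws',t([(268,43),(372,42)],18),'low screws',t([(282,269),(363,269)],18))
g=hsv[...,2];print([(r,int(g[r,316:330].mean())) for r in list(range(82,98))+list(range(124,142))])
h0,w0=250,295
cv2.imwrite("pics/crop6.png",cv2.resize(im[245:295,290:355],None,fx=8,fy=8,interpolation=cv2.INTER_CUBIC))
E
```

```text
((321.7410583496094, 269.9241027832031), 11.923285484313965) ((321.85986328125, 270.300537109375), (20.36784553527832, 23.238967895507812), 84.69943237304688)
[[ 537.10365599 -102.87484881   97.5       ]] tool [[-64.2   0.6  85.3]]
screws [[138.2, -51.5, 164.8], [139.0, 49.2, 164.8]] low screws [[-112.3, -49.2, 164.8], [-112.4, 51.6, 164.8]]
[(82, 110), (83, 67), (84, 35), (85, 30), (86, 29), (87, 49), (88, 88), (89, 112), (90, 118), (91, 118), (92, 117), (93, 114), (94, 111), (95, 128), (96, 146), (97, 154), (124, 141), (125, 140), (126, 135), (127, 121), (128, 107), (129, 113), (130, 118), (131, 116), (132, 102), (133, 58), (134, 24), (135, 28), (136, 39), (137, 78), (138, 140), (139, 185), (140, 194), (141, 192)]
```

View pics/crop6.png

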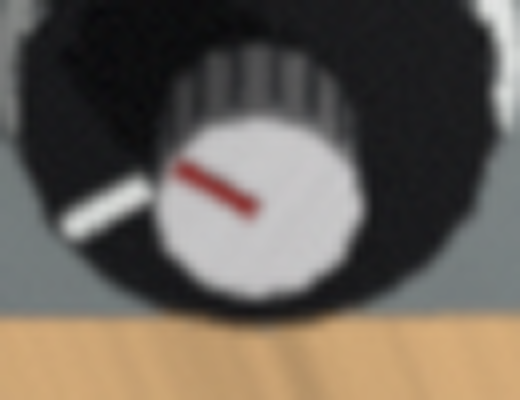

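The red line starts at the knob centre, which agrees with the fit at (322,270.5). Descending over the knob now.

```bash
python3 -m crank '[[[-0.9,0.02,0,0,0,0,45],[-0.9,0,0,0,0,0,45],[-0.78,0,0,0,0,0,45],[0,0,1,0,0,0,45],[0,0,1,0,0,0,45],[0,0,0.9,0,0,0,45],[0,0,0.6,0,0,0,45],[0,0,0.3,0,0,0,45]]]'
python3 -m crank '[[[0,0,0.1,0,0,0,45],[0,0,0,0,0,0,45],[0,0,0,0,0,0,45],[0,0,0,0,0,0,20],[0,0,0,0,0,0,20],[0,0,0,0,0,0,20],[0,0,0,0,0,0,20],[0,0,0,0,0,0,20]]]' 40
python3 -c "
from h import *
s=sense();print(s['wrist_torque'],s['force'],s['grip_width']*85.4,yawof())"
```

```text
time_s: 14.15
eef_pos: [536.7, -102.1, 86.0]
ee_rot: [-0.001, 0.817, 0.577, -0.001]
force: [0.0, 0.5, 1.2]
grip_width: 0.527
grip_force: 0.0
time_s: 14.95
eef_pos: [535.8, -102.8, 85.9]
ee_rot: [-0.001, 0.817, 0.577, -0.001]
force: [-8.9, 2.5, 10.3]
grip_width: 0.26
grip_force: 38.8
[0.46550491 1.75004624 0.02672281] [-8.9218539   2.46185196 10.30056599] 22.198261321139395 1.2294609638881675
```

```bash
python3 -m crank '[[[0,-0.02,-0.02,0,0,0,20],[0,-0.02,-0.02,0,0,0,20],[0,0,0,0,0,0,20],[0,0,0,0,0,0,20],[0,0,0,0,0,0,20],[0,0,0,0,0,0,20],[0,0,0,0,0,0,20],[0,0,0,0,0,0,20]]]'
python3 -c "
from h import *
s=sense();print(s['wrist_torque'],s['force'],s['grip_width']*85.4,yawof())"
```

```text
time_s: 15.75
eef_pos: [535.8, -102.8, 86.0]
ee_rot: [-0.0, 0.817, 0.577, -0.0]
force: [-4.4, 1.9, 0.8]
grip_width: 0.254
grip_force: 39.9
[0.33818173 0.98278631 0.00759266] [-4.44091198  1.8968798   0.78263012] 21.719195926765583 1.2292274254463926
```

```bash
python3 -m crank '[[[0,-0.03,0,0,0,0.2,20],[0,0,0,0,0,0.4,20],[0,0,0,0,0,0.4,20],[0,0,0,0,0,0.4,20],[0,0,0,0,0,0.4,20],[0,0,0,0,0,0.2,20],[0,0,0,0,0,0,20],[0,0,0,0,0,0,20]]]'
python3 -c "
from h import *
s=sense();print(s['wrist_torque'],s['force'],s['grip_width']*85.4,yawof())"
```

```text
time_s: 16.55
eef_pos: [535.6, -102.7, 86.1]
ee_rot: [0.0, 0.889, 0.458, 0.0]
force: [0.6, 1.3, -2.2]
grip_width: 0.256
grip_force: 39.6
[0.27751708 0.05894255 0.04831834] [ 0.63965931  1.33199046 -2.24256455] 21.891899982270584 0.9503920818516546
```

```bash
cat >> h.py <<'E'
a=np.radians(70.8);JY=np.array([np.cos(a),np.sin(a),0]);JX=np.array([np.sin(a),-np.cos(a),0]);J0=np.array([536.3,-102.6,0])+78*JY
def profile(n="wrist",z=40):
    im,c=snap(n);ys=np.arange(24,100,0.5)
    P=np.array([[J0+x*JX+y*JY+[0,0,z] for y in ys] for x in (-8,-5,5,8)])
    uv=proj(c,P.reshape(-1,3)).astype(np.float32)
    h=cv2.cvtColor(im,cv2.COLOR_BGR2HSV)
    v=cv2.remap(h,uv[:,0].reshape(4,-1),uv[:,1].reshape(4,-1),cv2.INTER_LINEAR)
    return ys,v.mean(0)
E
python3 - <<'E'
from h import *
ys,v=profile()
print([(float(y),int(a[2])) for y,a in zip(ys,v)])
E
```

```text
[(24.0, 216), (24.5, 216), (25.0, 217), (25.5, 217), (26.0, 217), (26.5, 212), (27.0, 193), (27.5, 150), (28.0, 109), (28.5, 99), (29.0, 102), (29.5, 109), (30.0, 138), (30.5, 176), (31.0, 202), (31.5, 213), (32.0, 215), (32.5, 216), (33.0, 215), (33.5, 214), (34.0, 213), (34.5, 212), (35.0, 212), (35.5, 212), (36.0, 211), (36.5, 211), (37.0, 211), (37.5, 212), (38.0, 213), (38.5, 213), (39.0, 204), (39.5, 171), (40.0, 112), (40.5, 58), (41.0, 37), (41.5, 35), (42.0, 35), (42.5, 35), (43.0, 38), (43.5, 41), (44.0, 45), (44.5, 51), (45.0, 58), (45.5, 64), (46.0, 69), (46.5, 73), (47.0, 76), (47.5, 78), (48.0, 79), (48.5, 79), (49.0, 79), (49.5, 86), (50.0, 104), (50.5, 123), (51.0, 134), (51.5, 142), (52.0, 147), (52.5, 149), (53.0, 150), (53.5, 150), (54.0, 151), (54.5, 151), (55.0, 147), (55.5, 128), (56.0, 102), (56.5, 95), (57.0, 105), (57.5, 133), (58.0, 154), (58.5, 160), (59.0, 161), (59.5, 161), (60.0, 161), (60.5, 161), (61.0, 160), (61.5, 159), (62.0, 158), (62.5, 157), (63.0, 133), (63.5, 117), (64.0, 83), (64.5, 76), (65.0, 69), (65.5, 54), (66.0, 46), (66.5, 46), (67.0, 29), (67.5, 26), (68.0, 0), (68.5, 0), (69.0, 0), (69.5, 0), (70.0, 0), (70.5, 0), (71.0, 0), (71.5, 0), (72.0, 0), (72.5, 0), (73.0, 0), (73.5, 0), (74.0, 0), (74.5, 0), (75.0, 0), (75.5, 0), (76.0, 0), (76.5, 0), (77.0, 0), (77.5, 0), (78.0, 0), (78.5, 0), (79.0, 0), (79.5, 0), (80.0, 0), (80.5, 0), (81.0, 0), (81.5, 0), (82.0, 0), (82.5, 0), (83.0, 0), (83.5, 0), (84.0, 0), (84.5, 0), (85.0, 0), (85.5, 0), (86.0, 0), (86.5, 0), (87.0, 0), (87.5, 0), (88.0, 0), (88.5, 0), (89.0, 0), (89.5, 0), (90.0, 0), (90.5, 0), (91.0, 0), (91.5, 0), (92.0, 0), (92.5, 0), (93.0, 0), (93.5, 0), (94.0, 0), (94.5, 0), (95.0, 0), (95.5, 0), (96.0, 0), (96.5, 0), (97.0, 0), (97.5, 0), (98.0, 0), (98.5, 0), (99.0, 0), (99.5, 0)]
```

```bash
python3 - <<'E'
from h import *
c=(camera_model("wrist"),np.load("pics/w6.png.npy"))
P=ray(c,[(322,137.3),(322,133.3),(322,87.3)],40);print((P-J0)@JY,(P-J0)@JX)
P=ray(c,[(322,94.8),(322,128)],52);print((P-J0)@JY)
E
python3 -m crank '[[[0,0,0,0,0,0.4,20],[0,0,0,0,0,0.4,20],[0,0,0,0,0,0.4,20],[0,0,0,0,0,0.4,20],[0,0,0,0,0,0.4,20],[0,0,0,0,0,0.2,20],[0,0,0,0,0,0,20],[0,0,0,0,0,0,20]]]'
python3 - <<'E'
from h import *
s=sense();print(s['wrist_torque'],s['force'],s['grip_width']*85.4,yawof())
ys,v=profile()
print([(float(y),int(a[2])) for y,a in zip(ys,v) if 40<y<64])
E
```

```text
[36.84971579 40.72364778 82.99250331] [1.87006453 1.90278116 2.25975556]
[75.92177362 46.63730614]
time_s: 17.4
eef_pos: [535.5, -102.6, 86.1]
ee_rot: [0.0, 0.949, 0.316, 0.0]
force: [0.7, 1.5, -2.6]
grip_width: 0.259
grip_force: 39.5
[ 0.40863877 -0.04783455  0.05629382] [ 0.74310634  1.52336731 -2.56612802] 22.07821091058328 0.6437630767777608
[(40.5, 205), (41.0, 206), (41.5, 207), (42.0, 207), (42.5, 202), (43.0, 182), (43.5, 129), (44.0, 71), (44.5, 39), (45.0, 34), (45.5, 34), (46.0, 37), (46.5, 46), (47.0, 63), (47.5, 73), (48.0, 78), (48.5, 79), (49.0, 77), (49.5, 78), (50.0, 83), (50.5, 98), (51.0, 118), (51.5, 131), (52.0, 138), (52.5, 143), (53.0, 147), (53.5, 148), (54.0, 149), (54.5, 150), (55.0, 151), (55.5, 149), (56.0, 136), (56.5, 109), (57.0, 94), (57.5, 97), (58.0, 118), (58.5, 144), (59.0, 157), (59.5, 160), (60.0, 160), (60.5, 160), (61.0, 160), (61.5, 160), (62.0, 159), (62.5, 158), (63.0, 156), (63.5, 156)]
```

```bash
python3 -m crank '[[[0,0,0,0,0,0.4,20],[0,0,0,0,0,0.4,20],[0,0,0,0,0,0.4,20],[0,0,0,0,0,0.4,20],[0,0,0,0,0,0.4,20],[0,0,0,0,0,0.4,20],[0,0,0,0,0,0,20],[0,0,0,0,0,0,20]]]'
python3 - <<'E'
from h import *
s=sense();print(s['wrist_torque'],s['force'],s['grip_width']*85.4,yawof())
E
python3 -m crank '[[[0,0,0,0,0,0.15,20],[0,0,0,0,0,0.15,20],[0,0,0,0,0,0,20],[0,0,0,0,0,0,20],[0,0,0,0,0,0,20],[0,0,0,0,0,0,20],[0,0,0,0,0,0,20],[0,0,0,0,0,0,20]]]'
python3 - <<'E'
from h import *
s=sense();print(s['wrist_torque'],s['force'],s['grip_width']*85.4,yawof())
ys,v=profile()
print([(float(y),int(a[2])) for y,a in zip(ys,v) if 44<y<64])
E
```

```text
time_s: 18.25
eef_pos: [535.4, -102.5, 86.0]
ee_rot: [-0.0, 0.988, 0.154, 0.0]
force: [0.8, 3.2, -1.4]
grip_width: 0.255
grip_force: 39.5
[ 0.693329   -0.1400529  -0.02678904] [ 0.80868915  3.24744383 -1.37360262] 21.750377758873423 0.30933754517766127
time_s: 19.05
eef_pos: [535.4, -102.5, 86.0]
ee_rot: [-0.0, 0.991, 0.133, 0.0]
force: [1.9, 5.5, -2.8]
grip_width: 0.26
grip_force: 39.5
[ 0.95332276 -0.35740447  0.02033793] [ 1.94391859  5.46719037 -2.76982296] 22.230470722422275 0.26585411631635775
[(44.5, 210), (45.0, 210), (45.5, 211), (46.0, 212), (46.5, 213), (47.0, 208), (47.5, 186), (48.0, 135), (48.5, 74), (49.0, 43), (49.5, 35), (50.0, 35), (50.5, 37), (51.0, 46), (51.5, 63), (52.0, 75), (52.5, 80), (53.0, 82), (53.5, 83), (54.0, 83), (54.5, 80), (55.0, 79), (55.5, 80), (56.0, 87), (56.5, 102), (57.0, 120), (57.5, 134), (58.0, 142), (58.5, 147), (59.0, 151), (59.5, 153), (60.0, 154), (60.5, 155), (61.0, 156), (61.5, 157), (62.0, 150), (62.5, 128), (63.0, 102), (63.5, 98)]
```

```bash
cat > r.py <<'E'
from h import *
s=sense();T=tool();print('Tz',(T[:3,:3].T@s['wrist_torque'])[2].round(3),'tau6',s['tau'][5].round(3),'F',s['force'].round(1),'turn',round(1.2295-yawof(),4),s['dq'][5].round(3))
E
python3 -m crank '[[[0,0,0,0,0,0.08,20],[0,0,0,0,0,0.08,20],[0,0,0,0,0,0.08,20],[0,0,0,0,0,0.08,20],[0,0,0,0,0,0.08,20],[0,0,0,0,0,0.08,20],[0,0,0,0,0,0.08,20],[0,0,0,0,0,0.08,20]]]'>/dev/null; python3 r.py
python3 -m crank '[[[0,0,0,0,0,0.05,20],[0,0,0,0,0,0.05,20],[0,0,0,0,0,0.05,20],[0,0,0,0,0,0.05,20],[0,0,0,0,0,0.05,20],[0,0,0,0,0,0.05,20],[0,0,0,0,0,0.05,20],[0,0,0,0,0,0.05,20]]]'>/dev/null; python3 r.py
```

```text
Tz -0.089 tau6 -0.024 F [ 2.1  4.8 -2.4] turn 1.0533 0.11
Tz -0.082 tau6 0.028 F [ 1.5  4.8 -2.7] turn 1.1089 0.069
```

```bash
python3 -m crank '[[[0,0,0,0,0,0.05,20],[0,0,0,0,0,0.05,20],[0,0,0,0,0,0.05,20],[0,0,0,0,0,0.05,20],[0,0,0,0,0,0.05,20],[0,0,0,0,0,0.05,20],[0,0,0,0,0,0.05,20],[0,0,0,0,0,0.05,20]]]'>/dev/null; python3 r.py
python3 -m crank '[[[0,0,0,0,0,0.05,20],[0,0,0,0,0,0.05,20],[0,0,0,0,0,0.05,20],[0,0,0,0,0,0.05,20],[0,0,0,0,0,0.05,20],[0,0,0,0,0,0.05,20],[0,0,0,0,0,0.05,20],[0,0,0,0,0,0.05,20]]]'>/dev/null; python3 r.py
```

```text
Tz -0.082 tau6 0.029 F [ 1.3  4.3 -2.6] turn 1.1648 0.068
Tz -0.129 tau6 0.047 F [ 1.5  4.7 -2.2] turn 1.2205 0.069
```

```bash
python3 -m crank '[[[0,0,0,0,0,0.05,20],[0,0,0,0,0,0.05,20],[0,0,0,0,0,0.05,20],[0,0,0,0,0,0.05,20],[0,0,0,0,0,0.05,20],[0,0,0,0,0,0.05,20],[0,0,0,0,0,0.05,20],[0,0,0,0,0,0.05,20]]]'>/dev/null; python3 r.py
```

```text
Tz -0.186 tau6 0.088 F [ 2.3  5.2 -2.8] turn 1.2764 0.069
```

```bash
python3 -m crank '[[[0,0,0,0,0,0.05,20],[0,0,0,0,0,0.05,20],[0,0,0,0,0,0.05,20],[0,0,0,0,0,0.05,20],[0,0,0,0,0,0.05,20],[0,0,0,0,0,0,20],[0,0,0,0,0,0,20],[0,0,0,0,0,0,20]]]'>/dev/null; python3 r.py
python3 -m crank '[[[0,0,0,0,0,0,45],[0,0,0,0,0,0,45],[0,0,0,0,0,0,45],[0,0,0,0,0,0,45],[0,0,0,0,0,0,45],[0,0,-0.5,0,0,0,45],[0,0,-1,0,0,0,45],[0,0,-1,0,0,0,45]]]'
python3 -m crank '[[[0,0,-1,0,0,-1,45],[0,0,-1,0,0,-1,45],[0,0,0,0,0,-1,45],[0,0,0,0,0,-1,45],[0,0,0,0,0,-1,45],[1,0,0,0,0,-1,45],[1,0,0,0,0,-1,45],[0,0,0,0,0,0,45]]]'
python3 - <<'E'
from h import *
im,c=snap("wrist","w7.png")
hsv=cv2.cvtColor(im,cv2.COLOR_BGR2HSV).astype(int)
def pr(z,xs):
    ys=np.arange(40,92,.5);uv=proj(c,np.array([J0+x*JX+y*JY+[0,0,z] for x in xs for y in ys])).astype(np.float32)
    v=cv2.remap(im,uv[:,0].reshape(len(xs),-1),uv[:,1].reshape(len(xs),-1),1).mean(0)
    return [(float(y),int(a[2]),int(a[0])) for y,a in zip(ys,v)]
print(pr(40,[-6,0,6])[:40]);print(pr(52,[-6,0,6])[16:])
b=np.zeros(im.shape[:2],np.uint8);b[((hsv[...,0]<15)&(hsv[...,1]>125)&(hsv[...,2]>85))]=1
u=proj(c,[J0+66*JY+[0,0,52]])[0].astype(int);k=np.zeros_like(b);s=(slice(max(u[1]-40,0),u[1]+40),slice(u[0]-50,u[0]+50));k[s]=b[s]
k=cv2.morphologyEx(k,cv2.MORPH_CLOSE,np.ones((5,5)))
cn=max(cv2.findContours(k,0,1)[0],key=cv2.contourArea)
P=ray(c,cv2.boxPoints(cv2.minAreaRect(cn)),52);print('block jig xy',np.c_[(P-J0)@JX,(P-J0)@JY].round(1).tolist())
# ring mark
m=((hsv[...,2]>170)&(hsv[...,1]<50)).astype(np.uint8);n,l,st,ce=cv2.connectedComponentsWithStats(m)
o=proj(c,[J0-78*JY+[0,0,78.5]])[0]
w6=cv2.imread("pics/w6.png")
for i in range(1,n):
    if st[i,4]>8 and np.linalg.norm(ce[i]-o)<45:
        Q=ray(c,[ce[i]],78.5)[0]-(J0-78*JY);print('white',ce[i].round(1),st[i,4],Q[:2].round(1))
c6=(c[0],np.load("pics/w6.png.npy"));print('mark before',(ray(c6,[(290+105/8,245+208/8)],78.5)[0]-(J0-78*JY))[:2].round(1))
E
```

```text
Tz -0.088 tau6 0.134 F [ 2.   4.4 -2.2] turn 1.3111 0.0
time_s: 24.7
eef_pos: [535.3, -102.6, 150.1]
ee_rot: [0.0, 0.999, -0.041, -0.0]
force: [1.2, -0.3, 0.6]
grip_width: 0.526
grip_force: 0.0
time_s: 25.5
eef_pos: [575.2, -69.5, 199.3]
ee_rot: [0.0, 0.9, 0.435, 0.001]
force: [-0.0, -0.4, 0.1]
grip_width: 0.528
grip_force: 0.0
[(40.0, 186, 186), (40.5, 176, 176), (41.0, 172, 172), (41.5, 178, 178), (42.0, 185, 185), (42.5, 190, 191), (43.0, 195, 195), (43.5, 196, 196), (44.0, 196, 196), (44.5, 195, 195), (45.0, 194, 195), (45.5, 194, 195), (46.0, 194, 194), (46.5, 193, 194), (47.0, 193, 193), (47.5, 193, 193), (48.0, 194, 194), (48.5, 194, 194), (49.0, 193, 194), (49.5, 187, 187), (50.0, 175, 176), (50.5, 151, 151), (51.0, 119, 119), (51.5, 87, 87), (52.0, 60, 59), (52.5, 43, 41), (53.0, 41, 34), (53.5, 47, 31), (54.0, 65, 34), (54.5, 85, 38), (55.0, 103, 44), (55.5, 119, 50), (56.0, 128, 53), (56.5, 135, 56), (57.0, 139, 58), (57.5, 141, 59), (58.0, 142, 59), (58.5, 142, 59), (59.0, 137, 57), (59.5, 131, 54)]
[(48.0, 194, 195), (48.5, 195, 195), (49.0, 189, 189), (49.5, 181, 181), 
[... 886 characters left out ...]
123, 51), (76.5, 113, 47), (77.0, 109, 45), (77.5, 116, 48), (78.0, 129, 53), (78.5, 142, 59), (79.0, 150, 63), (79.5, 154, 64), (80.0, 156, 65), (80.5, 157, 65), (81.0, 156, 65), (81.5, 155, 65), (82.0, 149, 63), (82.5, 139, 58), (83.0, 120, 50), (83.5, 97, 41), (84.0, 69, 34), (84.5, 45, 36), (85.0, 30, 52), (85.5, 27, 75), (86.0, 29, 96), (86.5, 34, 112), (87.0, 37, 122), (87.5, 39, 126), (88.0, 39, 129), (88.5, 40, 130), (89.0, 40, 130), (89.5, 41, 131), (90.0, 41, 131), (90.5, 41, 131), (91.0, 40, 131), (91.5, 40, 130)]
block jig xy [[-23.4, 84.2], [31.1, 83.5], [31.4, 53.6], [-24.9, 53.8]]
white [334.  218.5] 167 [32.6  4.3]
white [311.2 249. ] 365 [-6.9 -8. ]
mark before [-21.2  -6. ]
```

```bash
python3 -c "
from rig import *
print(finish_job())"
```

```text
the job is handed in; nothing more can be done
None
```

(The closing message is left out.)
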